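# Hold the spring tester at its mark

### The job

On the spring tester, slide the cursor along its rail by its round knob until its needle is level with the fin of the clip on the scale, and let go of it. Then take the wooden T-handle, pull the spring carriage out until its pointer is level with the cursor's needle, and keep it there for at least two seconds: the program finishes while the gripper still holds the handle at the mark. Leave the cursor set, and leave the gears, dish, tractor and screwdriver where they are.

Things in the scene. Friction and masses are not known exactly. Their poses are not given: they have to be found in the camera images.
- tester: the spring tester: grey base plate 290 x 170 x 12 mm fixed to the table. Origin on the table surface under the plate (the plate spans x -120 to +170 mm, y -85 to +85 mm). Its -x axis is the pull direction, roughly towards the robot; +y is to the robot's left, +z up. The cursor's rail runs along x at y = +55 mm, the scale strip along x near y = 0, the carriage's guide along x at y = -55 mm with the steel spring barrel (36 mm across, top at 48 mm) behind it at x +52 to +168 mm
- cursor (a joint): travel of the cursor along the tester's -x axis, m, 0 (far end) to 0.110 (near end); light friction of about 1.5 N, stays where it is left
- cursor_knob (a point): the cursor's knob, an upright steel cylinder 18 mm in diameter standing from 41 to 83 mm above the table on a 30 x 30 mm saddle (saddle top at 41 mm); this point is on its axis at 65 mm above the table
- cursor_needle (a point): tip of the cursor's needle, a 4 mm wide bar that points in the tester's -y from the saddle; this point is 44 mm in -y from the knob's axis, at the knob's x, 34 mm above the table. Axes as the tester's
- clip_fin (a point): the mark: the 4 mm thick upright fin of a small steel clip fixed on the scale strip; this point is the top of the fin, 34 mm above the table. Axes as the tester's, so the same x along the tester as the fin means level with it
- carriage (a joint): pull-out of the spring carriage along the tester's -x axis, m, 0 (home, at the barrel) to 0.085; a spring draws it home with about 3 N at 0, rising 1.2 N per 10 mm, so it snaps back when let go; the mark lies at 0.030 to 0.065
- carriage_handle (a point): the carriage's wooden T-handle: a bar 14 mm thick along the tester's x, 46 mm long along its y, from 60 to 86 mm above the table, on a 12 x 16 mm steel stem that rises from the carriage block (30 x 36 mm, top at 39 mm); this point is in the middle of the bar's length and thickness at 70 mm above the table
- carriage_pointer (a point): tip of the carriage's pointer, a 4 mm wide bar that points in the tester's +y; this point is 47 mm in +y from the handle's middle, at the handle's x, 34 mm above the table. Axes as the tester's
- gear_large: the larger brass gear wheel (59 mm across, 14 mm high) lying on the tester's base plate beside the barrel; origin at its underside; not to be disturbed
- gear_small: the smaller brass gear wheel (43 mm across, 14 mm high) on the table by the tester; origin at its underside; not to be disturbed
- dish: white porcelain parts dish, 100 mm across, 28 mm high, on the table to the left of the tester; origin at its underside; not to be disturbed
- tractor: rusty orange tin tractor, 120 mm long, 80 mm high, on the table to the right of the tester; origin at its underside; not to be disturbed
- screwdriver: screwdriver lying on the table to the left of the tester; origin at its underside, axis along x; not to be disturbed

How it is judged:
On the way, in this order (a step that is already met when the one before it is completed fails the run):
1. the cursor's needle is level with the clip's fin and the cursor is let go, the carriage still at home (x of cursor_needle in the frame of clip_fin between -0.004 and 0.004 m and contact force between each of the arm, the fingers and cursor below 0.2 N and value of joint carriage below 0.008 m), for 0.2 s.
2. the carriage is held with its pointer level with the cursor's needle for 1.8 s (x of cursor_needle in the frame of clip_fin between -0.004 and 0.004 m and x of carriage_pointer in the frame of cursor_needle between -0.005 and 0.005 m and contact force between the fingers and carriage above 1 N), for 1.8 s.
At the end, for the whole second after the job is handed in: The needle is within 4 mm of the clip's fin along the tester, the carriage's pointer is within 5 mm of the needle, the carriage is at rest and the fingers press on it with more than 1 N, all through the last second (all of step 2 and velocity of joint carriage between -0.01 and 0.01 m/s); the arm keeps its last pose, push and grip.
It fails at once if a gear, the dish, the tractor or the screwdriver is moved more than 25 mm (distance of any of gear_large, gear_small, dish, tractor, screwdriver from where it was at the start of the episode above 0.025 m).
It also fails if it takes over 51 s, if anything falls off the work surface, if the arm or the gripper's body presses on something with over 40 N, if the wrist force passes 120 N, or if a joint passes its speed limit or range.

### The arm

A 6-joint arm with a two-finger parallel gripper is mounted at the origin on the work surface. World frame = base frame: x ahead of the robot, y to its left, z up, the work surface at z = 0. Lengths are in m, angles in rad, forces in N, time in s.
With the tool pointing down it reaches from about 0.375 to 0.975 m from the base axis. Payload 3.8 kg.
Tool frame: the origin (TCP) lies midway between the tips of the shut fingers; the grasp point (between the pads) lies arm.tcp_to_grasp behind it (arm.tcp_to_grasp is the distance from the TCP to the grasp point, in m); y points along the fingers, z is the direction in which the jaws open and shut, and the axes are right-handed (so a half turn about y gives the same grasp; the last joint's range is limited). The gripper opens to 85 mm and grips with 20 to 120 N. Pads are 22 mm wide; open, the fingers measure 114 mm over their backs; the gripper's body (76 mm by 85 mm) begins 54 mm behind the grasp point. The pads swing forward as they close: fully open they stand 13 mm farther back than shut.
Start: joints at [-1.356, 0.264, 1.604, -0, 1.274, -0.037], TCP at [0.168, -0.654, 0.231] pointing down, gripper open.
Joint ranges: [-2.63, 2.63], [-0.94, 2.18], [0.31, 2.57], [-1.31, 4.45], [0, 2.66], [-2.55, 2.55]. Speed limits (rad/s): [2.57, 2.57, 3.14, 3.14, 3.14, 3.14].

### API

Orientations are given as a rotation vector (axis times angle).
In Python, from station import arm, eyes, hand_in gives the robot as it stands.
- The arm moves only by the shell command python3 -m jog 'ROWS' [FORCE]. ROWS is JSON, one flat list of numbers, 5 for each row, row after row: the shift along the tool's x, y, z in units of 25 mm (1.0 is 25 mm), then the turn about the tool's y in degrees, then the closure in counts, from 0 (fully open) to 255 (shut). A call has 1 to 8 rows; each row is the pose to reach, as a shift and turn from the pose measured when the call began, along the tool's axes at that moment; what a row does not reach only later rows make up. A row lasts 1/12 s, in which the tool goes at most 41.7 mm and 7.16 degrees, less where a joint would pass 70% of its speed; a pose out of reach is approached as far as the arm can. A call with a gripper value outside its range is refused whole. The fingers move at their own pace and stop on an object; FORCE is the grip in N (left out, the last holds). Time passes only in rows, so rows that repeat a pose let the fingers close. It gives the time, the measured TCP pose, the force and the opening at its end, in the units of the state.
- arm.get_state(): the state, without advancing time (a new reading comes with each control period).
- eyes.camera(name): name is "scene" or "top" or "wrist"; returns the picture (384x512x3 uint8, blue, green, red); there is no depth.
- eyes.get_calibration(name): a dict with "vfov" (degrees; the focal length in pixels is half the picture's height over the tangent of half this angle, whatever the lens; pixels are square), "cx", "cy" (the principal point, pixels), "dist" ([k1, k2, p1, p2, k3] as OpenCV has them; the pictures are not rectified), "cam_to_world" (4x4, takes a point from camera to world coordinates). Camera axes: x right, y up, looking along -z (the intrinsics and any distortion apply to the point x, -y, -z); pixel columns grow to the right and rows downward; lengths in m; the calibration is good to about 2 mm. A picture is of the moment at which its call begins: read the wrist's pose just before it. get_calibration takes no time and is no camera call; for the wrist camera it gives the pose at the moment of the call.
- hand_in(): hands the job in, once; it reports no verdict.
The state is a dict: "t": time; "q": joint angles; "joint_vel": joint speeds; "joint_efforts": joint torques, N m; "eef_pos": TCP position; "ee_rot": TCP orientation; "wrist_force": force on the tool from outside, world axes, zero at the start; "moment": the same for the moment, N m; "gripper_width": finger opening in m.
Only numpy, scipy, OpenCV 4.12 (cv2) and the standard library are available. Lean on these libraries where they do the work, as an engineer would, in place of code of your own. Each camera call takes 0.05 s, during which the arm holds its last target. There are 200 camera calls.

## Working session

There is one attempt and no reset: what is moved stays moved. The work goes in short steps, Python scripts to look and compute and a shell command to move; the robot and the scene stay as the last step left them, time stands still between calls to the robot, and variables do not carry over. Pictures are saved under pics/ and viewed, about 8 in all and at most 12, crops included, and the job is handed in when it is done.

```bash
mkdir -p pics; ls; cat > h.py <<'E'
import numpy as np, cv2
from scipy.spatial.transform import Rotation as R
from station import arm, eyes, hand_in
def cal(n):
    c=eyes.get_calibration(n); f=192/np.tan(np.radians(c["vfov"])/2)
    K=np.array([[f,0,c["cx"]],[0,f,c["cy"]],[0,0,1.]])
    return K,np.array(c["dist"],float),np.array(c["cam_to_world"])
def proj(c,P):
    K,d,T=c; P=np.atleast_2d(P).astype(float)
    p=(P-T[:3,3])@T[:3,:3]*[1,-1,-1]
    return cv2.projectPoints(p,np.zeros(3),np.zeros(3),K,d)[0][:,0]
def back(c,uv,z):
    K,d,T=c
    p=cv2.undistortPoints(np.array(uv,float).reshape(-1,1,2),K,d)[:,0]
    r=np.c_[p[:,0],-p[:,1],-np.ones(len(p))]@T[:3,:3].T
    return T[:3,3]+r*((z-T[2,3])/r[:,2])[:,None]
E
python3 - <<'E'
from h import *
s=arm.get_state(); print({k:np.round(v,3) for k,v in s.items()}, arm.tcp_to_grasp)
print(R.from_rotvec(s["ee_rot"]).as_matrix().round(3))
ims=[]
for n in ("top","scene"):
    im=eyes.camera(n); cv2.imwrite(f"pics/{n}0.png",im); c=cal(n); print(n,c[0].round(1).tolist(),c[1],c[2].round(3).tolist())
    cv2.imwrite(f"pics/{n}0b.png",cv2.resize(im,(800,600),interpolation=cv2.INTER_CUBIC))
E
```

```text
pics
{'t': np.float64(0.0), 'q': array([-1.356,  0.265,  1.605,  0.   ,  1.274, -0.037]), 'joint_vel': array([ 0.   ,  0.   , -0.001,  0.002, -0.   , -0.001]), 'joint_efforts': array([ 2.0000e-03, -5.1511e+01, -3.6732e+01,  0.0000e+00,  1.3000e-02,
       -0.0000e+00]), 'eef_pos': array([ 0.168, -0.653,  0.23 ]), 'ee_rot': array([-0.264,  2.09 , -2.085]), 'wrist_force': array([-0.042, -0.157, -0.125]), 'moment': array([ 0.055,  0.022, -0.018]), 'gripper_width': np.float64(0.085)} 0.0187
[[-0.968 -0.     0.249]
 [-0.249  0.002 -0.968]
 [-0.    -1.    -0.002]]
top [[496.4, 0.0, 254.8], [0.0, 496.4, 190.6], [0.0, 0.0, 1.0]] [-0.20717385  0.          0.          0.          0.        ] [[0.022, 0.987, -0.158, 0.424], [-0.999, 0.025, 0.022, 0.037], [0.026, 0.158, 0.987, 1.116], [0.0, 0.0, 0.0, 1.0]]
scene [[498.3, 0.0, 253.2], [0.0, 498.3, 193.6], [0.0, 0.0, 1.0]] [-0.02821883  0.          0.          0.          0.        ] [[0.321, -0.787, 0.527, 1.04], [0.947, 0.259, -0.19, -0.132], [0.013, 0.561, 0.828, 0.819], [0.0, 0.0, 0.0, 1.0]]
```

View pics/top0b.png

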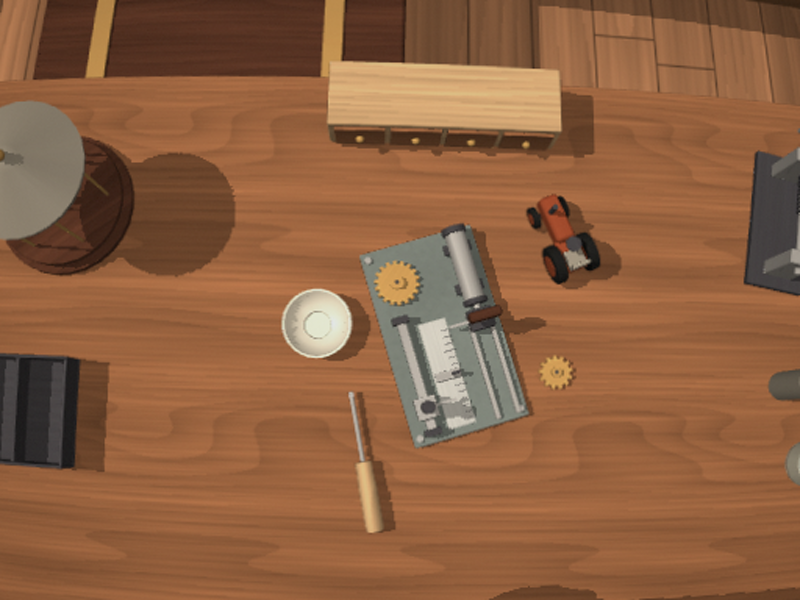

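View pics/scene0b.png

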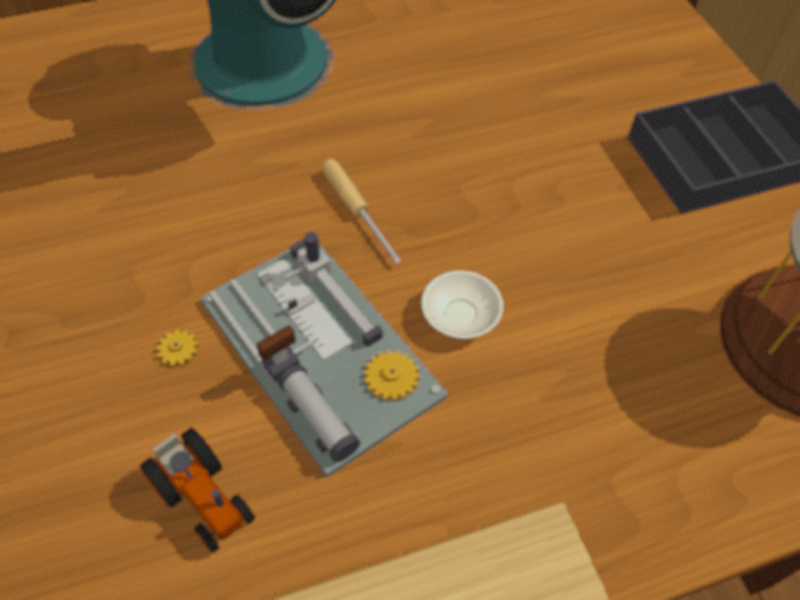

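```bash
cat >> h.py <<'E'
from scipy.optimize import least_squares
def tw(p,P):  # tester->world
    c,s=np.cos(p[2]),np.sin(p[2]); P=np.atleast_2d(P).astype(float)
    return np.c_[p[0]+c*P[:,0]-s*P[:,1],p[1]+s*P[:,0]+c*P[:,1],P[:,2]]
def wt(p,P):
    c,s=np.cos(p[2]),np.sin(p[2]); P=np.atleast_2d(P)-[p[0],p[1],0]
    return np.c_[c*P[:,0]+s*P[:,1],-s*P[:,0]+c*P[:,1],P[:,2]]
COR=np.array([[.17,.085,.012],[-.12,.085,.012],[-.12,-.085,.012],[.17,-.085,.012]])
E
python3 - <<'E'
from h import *
uvt=np.array([[361,258],[418,446],[530,412],[468,224]])*.64-.18
uvs=np.array([[447,393],[327,236],[203,299],[327,473]])*.64-.18
ct,cs=cal("top"),cal("scene")
def fit(use):
    f=lambda p:np.concatenate([(proj(c,tw(p,COR))-u).ravel() for c,u in use])
    r=least_squares(f,[.5,0,.2]); print(r.x.round(4),np.abs(r.fun).max().round(2),np.sqrt((r.fun**2).mean()).round(2)); return r.x
pt=fit([(ct,uvt)]); ps=fit([(cs,uvs)]); p=fit([(ct,uvt),(cs,uvs)])
np.save("p.npy",p); 
for nm,uv,z in (("knobtop",(428,407),.083),("fin",(459,373),.034),("handletop",(484,314),.086)):
    print(nm,wt(pt,back(ct,[np.array(uv)*.64-.18],z)).round(4))
for nm,uv,z in (("knobtop",(312,238),.083),("fin",(301,300),.034),("handletop",(276,339),.086)):
    print(nm,wt(ps,back(cs,[np.array(uv)*.64-.18],z)).round(4))
im=cv2.imread("pics/top0.png")[130:300,215:350]; cv2.imwrite("pics/tc.png",cv2.resize(im,None,fx=3.5,fy=3.5,interpolation=cv2.INTER_CUBIC))
s=arm.get_state();Rm=R.from_rotvec(s["ee_rot"]).as_matrix()
k=tw(p,[[-.09,.055,.065]])[0]; print("knob approx world",k, "tool shift",(k-s["eef_pos"])@Rm/.025)
E
```

```text
[ 0.5275 -0.0631  0.3209] 1.67 1.07
[ 0.5292 -0.0561  0.2783] 4.34 2.39
[ 0.5285 -0.0592  0.2975] 7.22 2.43
knobtop [[-0.0681  0.0587  0.083 ]]
fin [[-0.0358 -0.0003  0.034 ]]
handletop [[ 0.0284 -0.0507  0.086 ]]
knobtop [[-0.0694  0.0479  0.083 ]]
fin [[-0.03   0.004  0.034]]
handletop [[ 0.0324 -0.0598  0.086 ]]
knob approx world [ 0.42634818 -0.0329617   0.065     ] tool shift [-16.18648477   6.64842894 -21.43387675]
```

View pics/tc.png

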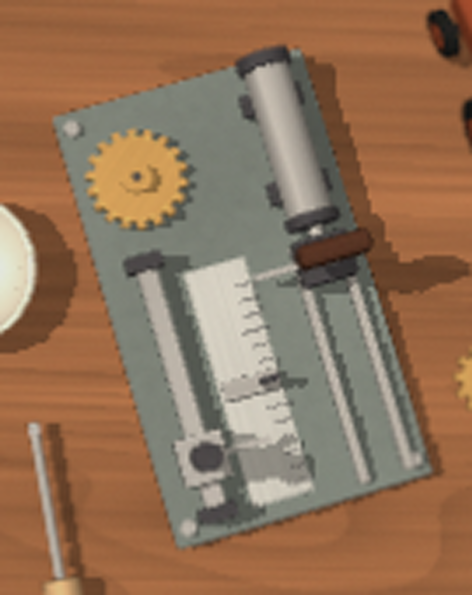

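```bash
python3 -m jog '[-18.6,0,-19.2,-94,0,-18.6,0,-19.2,-94,0,-18.6,0,-19.2,-94,0,-18.6,0,-19.2,-94,0,-18.6,0,-19.2,-94,0,-18.6,0,-19.2,-94,0,-18.6,0,-19.2,-94,0,-18.6,0,-19.2,-94,0]'
cat > st.py <<'E'
from h import *
import sys
p=np.load("p.npy"); s=arm.get_state(); Rm=R.from_rotvec(s["ee_rot"]).as_matrix()
print("t",round(float(s["t"]),2),"world",s["eef_pos"].round(4),"tester",wt(p,s["eef_pos"])[0].round(4),"F",s["wrist_force"].round(1),"w",round(float(s["gripper_width"]),4))
print("zaxis yaw",np.degrees(np.arctan2(Rm[1,2],Rm[0,2])).round(2),"tester yaw",np.degrees(p[2]).round(2),"down",Rm[:,1].round(3))
if len(sys.argv)>3:
    T=tw(p,[[float(a) for a in sys.argv[1:4]]])[0]; print("shift",((T-s["eef_pos"])@Rm/.025).round(3))
E
python3 - <<'E'
import numpy as np; np.save("p.npy",[0.5275,-0.0631,0.3209])
E
python3 st.py -.03 0 .23
```

```text
t: 0.77
eef_pos: [0.3332, -0.3618, 0.2307]
ee_rot: [-1.043, 1.437, -1.435]
wrist_force: [0.6, 0.7, 0.2]
gripper_width: 0.0852
t 0.77 world [ 0.3332 -0.3618  0.2307] tester [-0.2786 -0.2222  0.2307] F [0.6 0.7 0.2] w 0.0852
zaxis yaw -17.95 tester yaw 18.39 down [-0.     0.002 -1.   ]
shift [-13.052   0.051   2.742]
```

```bash
python3 -m jog '[-13.05,0,2.75,-36,0,-13.05,0,2.75,-36,0,-13.05,0,2.75,-36,0,-13.05,0,2.75,-36,0,-13.05,0,2.75,-36,0,-13.05,0,2.75,-36,0,-13.05,0,2.75,-36,0,-13.05,0,2.75,-36,0]' >/dev/null
python3 st.py -.03 0 .23
python3 - <<'E'
from h import *
import pickle
c=cal("wrist"); im=eyes.camera("wrist"); pickle.dump(c,open("cw0.pkl","wb")); cv2.imwrite("pics/w0.png",im)
p=np.load("p.npy")
print(c[0].round(1).tolist(),c[1],c[2].round(3).tolist())
print(proj(c,tw(p,COR)).round())
cv2.imwrite("pics/w0b.png",cv2.resize(im,(800,600),interpolation=cv2.INTER_CUBIC))
E
```

```text
t 1.43 world [ 0.4984 -0.0723  0.231 ] tester [-0.0305  0.0004  0.231 ] F [-0.3 -0.  -0.4] w 0.0852
zaxis yaw 18.06 tester yaw 18.39 down [-0.     0.002 -1.   ]
shift [0.016 0.041 0.02 ]
[[290.9, 0.0, 252.7], [0.0, 290.9, 192.3], [0.0, 0.0, 1.0]] [-0.01966858  0.          0.          0.          0.        ] [[0.95, -0.297, -0.091, 0.475], [0.311, 0.909, 0.277, -0.0], [0.001, -0.292, 0.956, 0.374], [0.0, 0.0, 0.0, 1.0]]
[[421.  96.]
 [176.  96.]
 [187. 229.]
 [400. 227.]]
```

View pics/w0b.png

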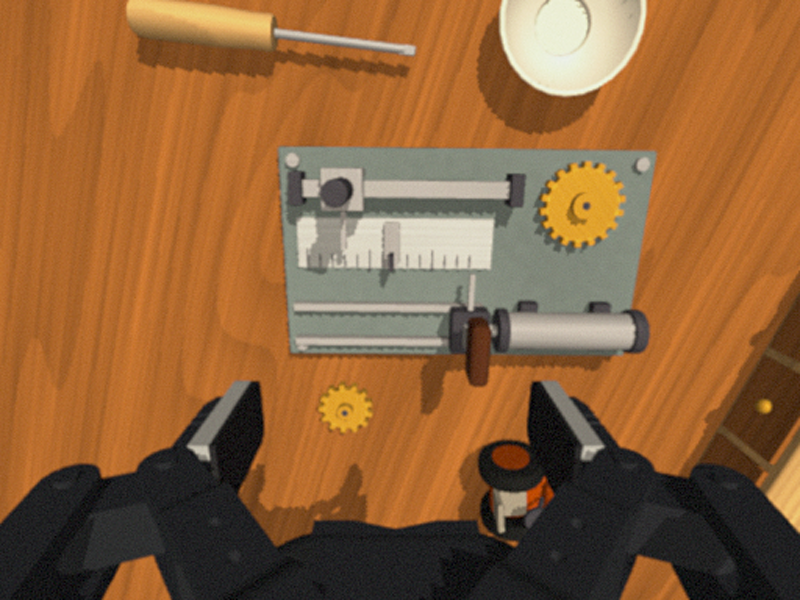

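```bash
python3 - <<'E'
from h import *
import pickle
c=pickle.load(open("cw0.pkl","rb")); uv=np.array([[655,152],[279,148],[291,355],[634,352]])*.64-.18
r=least_squares(lambda p:(proj(c,tw(p,COR))-uv).ravel(),[.5275,-.063,.32]); print(r.x.round(4),r.fun.round(2)); p=r.x; np.save("p.npy",p)
b=lambda u,v,z:print((u,v,z),wt(p,back(c,[np.array([u,v])*.64-.18],z))[0].round(4))
b(336,191,.083);b(391,262,.034);b(391,240,.034);b(479,325,.086);b(472,278,.034);b(345,240,.034)
im=cv2.imread("pics/w0.png")[85:255,175:345]; cv2.imwrite("pics/w0c.png",cv2.resize(im,None,fx=3.5,fy=3.5,interpolation=cv2.INTER_CUBIC))
E
```

```text
[ 0.5286 -0.0615  0.3202] [ 2.95 -2.42 -0.73  0.68  1.47  0.63 -3.97  1.51]
(336, 191, 0.083) [-0.0682  0.0579  0.083 ]
(391, 262, 0.034) [-0.0347  0.0021  0.034 ]
(391, 240, 0.034) [-0.0346  0.019   0.034 ]
(479, 325, 0.086) [ 0.0247 -0.0302  0.086 ]
(472, 278, 0.034) [ 0.0275 -0.0107  0.034 ]
(345, 240, 0.034) [-0.0692  0.0191  0.034 ]
```

View pics/w0c.png

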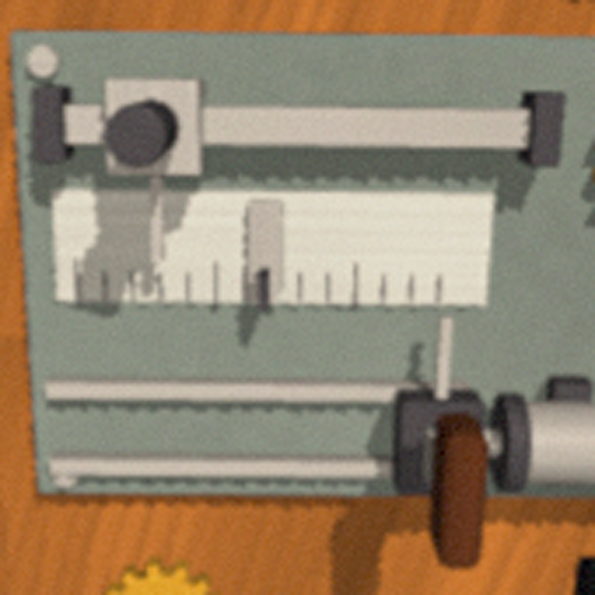

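```bash
python3 st.py -.0685 .056 .05
```

```text
t 1.48 world [ 0.5018 -0.066   0.2312] tester [-0.0268  0.0041  0.2312] F [3.8 4.3 1. ] w 0.0854
zaxis yaw 18.25 tester yaw 18.34 down [ 0.003  0.008 -1.   ]
shift [-2.027  7.252 -1.71 ]
```

```bash
python3 -m jog '[-2.03,3,-1.71,0,0,-2.03,3,-1.71,0,0,-2.03,4.5,-1.71,0,0,-2.03,5,-1.71,0,60,-2.03,5,-1.71,0,60]' 20 >/dev/null
python3 st.py -.0685 .056 .05
python3 - <<'E'
from h import *
import pickle
s=arm.get_state(); print(s["joint_vel"].round(3))
c=cal("wrist"); im=eyes.camera("wrist"); pickle.dump(c,open("cw1.pkl","wb")); cv2.imwrite("pics/w1.png",im)
cv2.imwrite("pics/w1b.png",cv2.resize(im,(800,600),interpolation=cv2.INTER_CUBIC))
E
```

```text
t 1.9 world [ 0.4392 -0.029   0.1003] tester [-0.0746  0.059   0.1003] F [-1.4  0.6 -0.5] w 0.0655
zaxis yaw 18.33 tester yaw 18.34 down [-0.009  0.009 -1.   ]
shift [0.143 2.008 0.255]
[-0.014 -0.031 -0.1   -0.005  0.067 -0.004]
```

View pics/w1b.png

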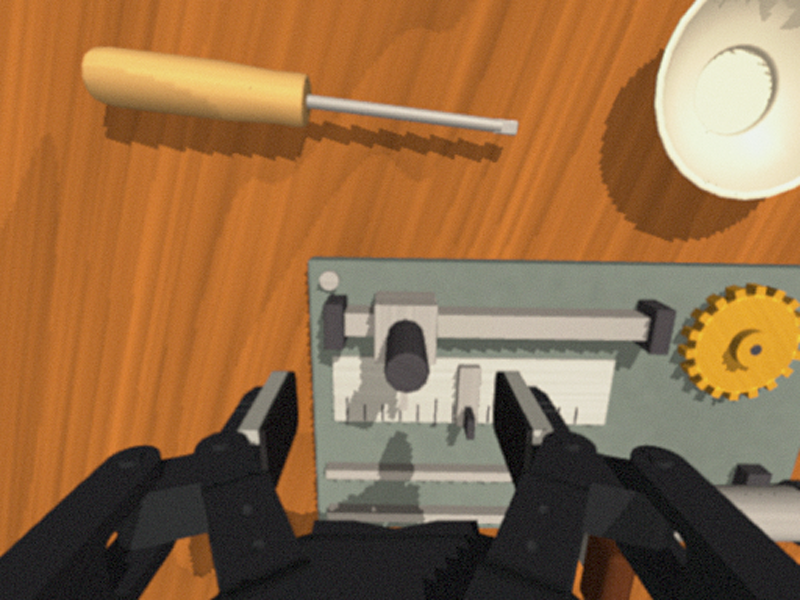

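```bash
python3 - <<'E'
from h import *
import pickle
c=pickle.load(open("cw1.pkl","rb")); p=np.load("p.npy")
b=lambda u,v,z:print((u,v,z),wt(p,back(c,[np.array([u,v])*.64-.18],z))[0].round(4))
b(407,370,.083);b(469,420,.034);b(469,436,.034);b(308,258,.012)
b(406,335,.041);print("expected corner -.12,.085; knob .055")
E
python3 st.py -.0685 .058 .05
```

```text
(407, 370, 0.083) [-0.0698  0.0583  0.083 ]
(469, 420, 0.034) [-0.0362  0.007   0.034 ]
(469, 436, 0.034) [-0.0357 -0.0026  0.034 ]
(308, 258, 0.012) [-0.1199  0.0882  0.012 ]
(406, 335, 0.041) [-0.0695  0.0568  0.041 ]
expected corner -.12,.085; knob .055
t 1.95 world [ 0.4422 -0.0297  0.1034] tester [-0.072   0.0574  0.1034] F [ 0.5 -0.5  0.3] w 0.0655
zaxis yaw 18.3 tester yaw 18.34 down [-0.004  0.008 -1.   ]
shift [-0.006  2.134  0.142]
```

```bash
python3 - <<'E'
import numpy as np
p=np.load("p.npy"); p[:2]+=.003*np.array([-np.sin(p[2]),np.cos(p[2])]); np.save("p.npy",p)
E
python3 -m jog '[0,1,0.1,0,60,0,2.1,0.1,0,60,0,2.1,0.1,0,60,0,2.1,0.1,0,255,0,2.1,0.1,0,255,0,2.1,0.1,0,255,0,2.1,0.1,0,255,0,2.1,0.1,0,255]' 20
python3 st.py -.035 .055 .05
```

```text
t: 2.62
eef_pos: [0.4462, -0.0289, 0.053]
ee_rot: [-1.338, 0.974, -0.966]
wrist_force: [-2.0, -0.1, 7.6]
gripper_width: 0.0172
t 2.62 world [ 0.4462 -0.0289  0.053 ] tester [-0.0679  0.0538  0.053 ] F [-2.  -0.1  7.6] w 0.0172
zaxis yaw 18.3 tester yaw 18.34 down [-0.001  0.008 -1.   ]
shift [-0.048  0.125  1.316]
```

```bash
python3 -m jog '[0,0,0.35,0,255,0,0,0.7,0,255,0,0,1.05,0,255,0,0,1.36,0,255,0,0,1.36,0,255,0,0,1.36,0,255,0,0,1.36,0,255]'
python3 st.py
python3 - <<'E'
from h import *
im=eyes.camera("wrist"); import pickle; pickle.dump(cal("wrist"),open("cw2.pkl","wb")); cv2.imwrite("pics/w2.png",im)
t=eyes.camera("top"); cv2.imwrite("pics/t2.png",t)
a=cv2.resize(im[180:340,180:380],(800,640),interpolation=cv2.INTER_CUBIC)[:600]
cv2.imwrite("pics/w2b.png",a)
E
```

```text
t: 3.2
eef_pos: [0.4795, -0.0184, 0.0532]
ee_rot: [-1.337, 0.972, -0.967]
wrist_force: [2.6, -3.2, -4.7]
gripper_width: 0.0174
t 3.2 world [ 0.4795 -0.0184  0.0532] tester [-0.033   0.0534  0.0532] F [ 2.6 -3.2 -4.7] w 0.0174
zaxis yaw 18.32 tester yaw 18.34 down [ 0.001  0.007 -1.   ]
```

View pics/w2b.png

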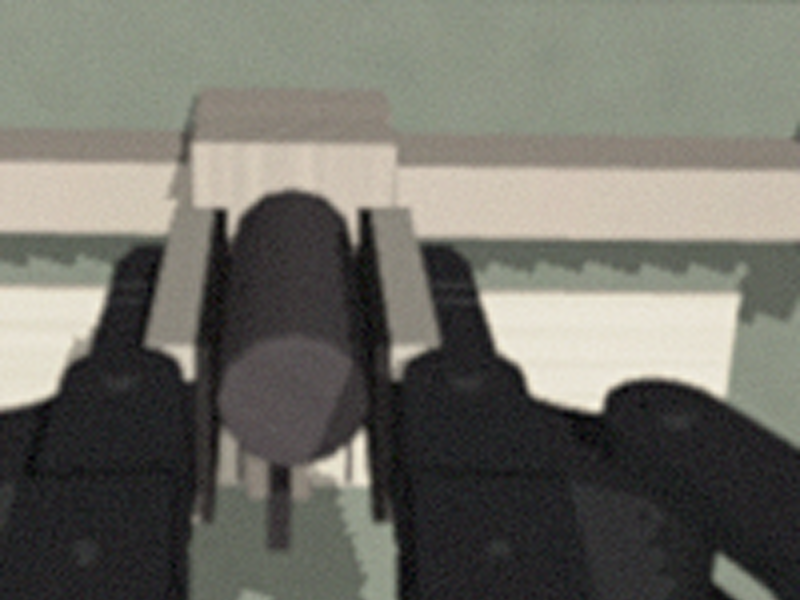

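```bash
python3 -m jog '[0,0,0,0,120,0,0,0,0,120,0,0,0,0,120,0,-1.5,0,0,120,0,-2.8,0,0,120,0,-2.8,0,0,120,0,-2.8,0,0,120,0,-2.8,0,0,120]' >/dev/null
python3 st.py
python3 - <<'E'
from h import *
import pickle
pickle.dump(cal("wrist"),open("cw3.pkl","wb"));im=eyes.camera("wrist"); cv2.imwrite("pics/w3.png",im)
cv2.imwrite("pics/w3b.png",cv2.resize(im[180:330,180:380],(800,600),interpolation=cv2.INTER_CUBIC))
E
```

```text
t 3.97 world [ 0.4787 -0.0188  0.1234] tester [-0.0338  0.0532  0.1234] F [-0.3  0.2 -0. ] w 0.0451
zaxis yaw 18.31 tester yaw 18.34 down [ 0.001  0.007 -1.   ]
```

View pics/w3b.png

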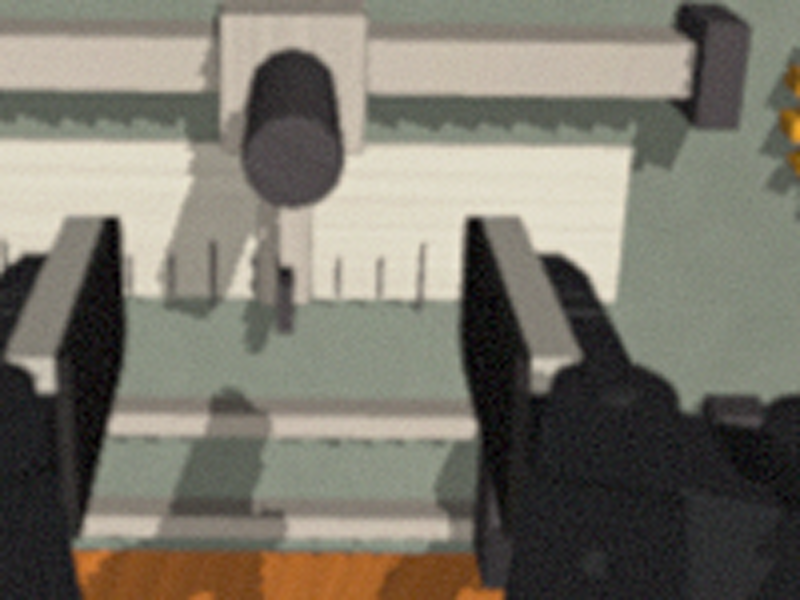

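```bash
python3 - <<'E'
from h import *
import pickle
c=pickle.load(open("cw3.pkl","rb")); p=np.load("p.npy")
b=lambda u,v,z:print((u,v,z),wt(p,back(c,[np.array([u/4+180-.4,v/4+180-.4])],z))[0].round(4))
b(294,162,.083);b(294,80,.041);b(220,80,.041);b(366,80,.041);b(286,270,.034);b(286,310,.034);b(294,270,.034)
im=cv2.imread("pics/w3.png")[220:270,230:280]; cv2.imwrite("pics/w3c.png",cv2.resize(im,(600,600),interpolation=cv2.INTER_CUBIC))
E
```

```text
(294, 162, 0.083) [-0.0331  0.0537  0.083 ]
(294, 80, 0.041) [-0.0329  0.0545  0.041 ]
(220, 80, 0.041) [-0.048   0.0545  0.041 ]
(366, 80, 0.041) [-0.0182  0.0545  0.041 ]
(286, 270, 0.034) [-0.0346  0.008   0.034 ]
(286, 310, 0.034) [-0.0346 -0.0019  0.034 ]
(294, 270, 0.034) [-0.0328  0.008   0.034 ]
```

View pics/w3c.png

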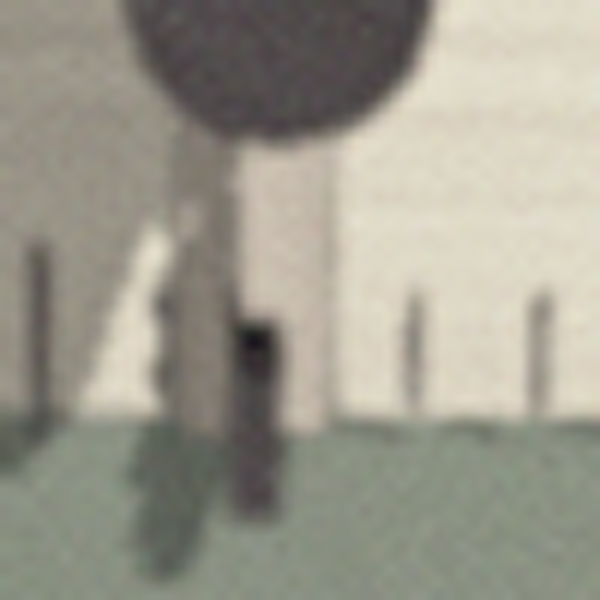

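```bash
python3 st.py .026 -.055 .15
```

```text
t 4.02 world [ 0.478  -0.0188  0.1225] tester [-0.0345  0.0534  0.1225] F [-0.2  0.3 -0.1] w 0.0449
zaxis yaw 18.31 tester yaw 18.34 down [-0.001  0.008 -1.   ]
shift [ 4.328 -1.128  2.424]
```

```bash
python3 -m jog '[0,-1.1,0,0,100,2,-1.1,1.2,0,100,4.3,-1.1,2.4,0,100,4.3,-1.1,2.4,0,100,4.3,-1.1,2.4,0,100,4.3,-1.1,2.4,0,100,4.3,-1.1,2.4,0,100,4.3,-1.1,2.4,0,100]' >/dev/null
python3 st.py
python3 - <<'E'
from h import *
import pickle
pickle.dump(cal("wrist"),open("cw4.pkl","wb"));im=eyes.camera("wrist"); cv2.imwrite("pics/w4.png",im)
cv2.imwrite("pics/w4b.png",cv2.resize(im[130:355,130:430],(800,600),interpolation=cv2.INTER_CUBIC))
E
```

```text
t 4.68 world [ 0.5669 -0.1012  0.1478] tester [ 0.0239 -0.0527  0.1478] F [-0.7 -0.2  0.1] w 0.0518
zaxis yaw 18.33 tester yaw 18.34 down [-0.004  0.009 -1.   ]
```

View pics/w4b.png

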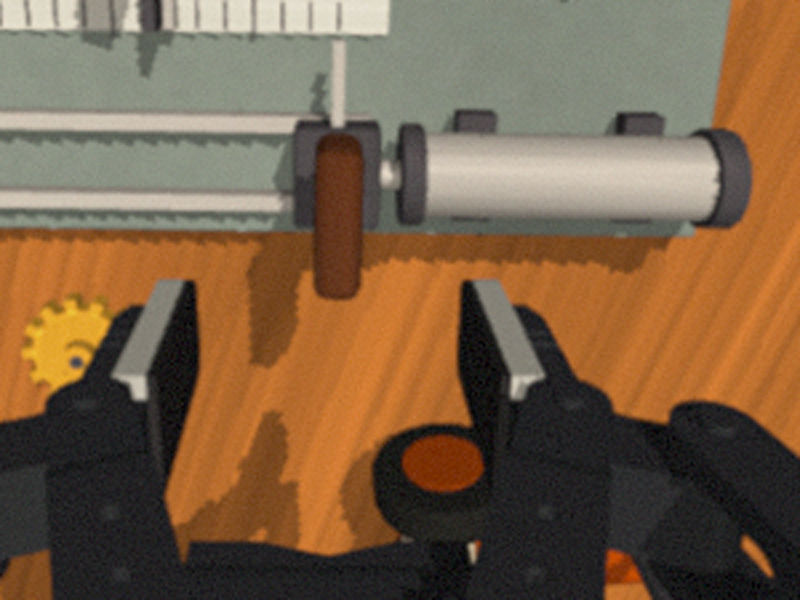

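```bash
python3 - <<'E'
from h import *
import pickle
c=pickle.load(open("cw4.pkl","rb")); p=np.load("p.npy")
b=lambda n,u,v,z:print(n,wt(p,back(c,[np.array([u*.375+130-.3,v*.375+130-.3])],z))[0].round(4))
b("handle far end",338,135,.086);b("handle near end",338,290,.086);b("handle mid",338,213,.086);b("pointer",338,45,.034);b("block",338,215,.039)
b("wheel",440,430,.05);b("fin",151,15,.034)
E
python3 st.py .0285 -.055 .055
```

```text
handle far end [ 0.0269 -0.0298  0.086 ]
handle near end [ 0.027 -0.076  0.086]
handle mid [ 0.0269 -0.0523  0.086 ]
pointer [ 0.0274 -0.0123  0.034 ]
block [ 0.0276 -0.0701  0.039 ]
wheel [ 0.0646 -0.1486  0.05  ]
fin [-0.0338 -0.0025  0.034 ]
t 4.73 world [ 0.5671 -0.1011  0.1482] tester [ 0.0242 -0.0527  0.1482] F [-0.4  0.7  0.4] w 0.052
zaxis yaw 18.35 tester yaw 18.34 down [-0.003  0.008 -1.   ]
shift [0.124 3.729 0.175]
```

```bash
python3 -m jog '[0,1.5,0.12,0,100,0,3,0.12,0,100,0,3.7,0.12,0,100,0,3.7,0.12,0,100,0,3.7,0.12,0,255,0,3.7,0.12,0,255,0,3.7,0.12,0,255,0,3.7,0.12,0,255]' 60
python3 st.py -.0330 -.055 .055
```

```text
t: 5.4
eef_pos: [0.5697, -0.1, 0.0584]
ee_rot: [-1.34, 0.975, -0.964]
wrist_force: [-6.7, -1.8, 7.0]
gripper_width: 0.013
t 5.4 world [ 0.5697 -0.1     0.0584] tester [ 0.0269 -0.0525  0.0584] F [-6.7 -1.8  7. ] w 0.013
zaxis yaw 18.34 tester yaw 18.34 down [-0.003  0.007 -1.   ]
shift [ 0.101  0.138 -2.395]
```

Gripped (13 mm on a 14 mm bar). Pull 59.5 mm: −2.38 units, smoothly.

```bash
python3 -m jog '[0,0,-0.4,0,255,0,0,-0.8,0,255,0,0,-1.2,0,255,0,0,-1.6,0,255,0,0,-2,0,255,0,0,-2.38,0,255,0,0,-2.38,0,255,0,0,-2.38,0,255]'
python3 st.py -.0325 -.055 .055
python3 - <<'E'
from h import *
import pickle
pickle.dump(cal("wrist"),open("cw5.pkl","wb"));im=eyes.camera("wrist"); cv2.imwrite("pics/w5.png",im)
t=eyes.camera("scene"); cv2.imwrite("pics/s5.png",t)
t2=eyes.camera("top"); cv2.imwrite("pics/t5.png",t2)
a=cv2.resize(im[100:280,200:360],(400,450),interpolation=cv2.INTER_CUBIC)
b=cv2.resize(t[140:260,150:250],(400,480),interpolation=cv2.INTER_CUBIC)[:450]
cv2.imwrite("pics/v5.png",np.hstack([a,b]))
E
```

```text
t: 6.07
eef_pos: [0.5138, -0.1177, 0.0586]
ee_rot: [-1.335, 0.975, -0.967]
wrist_force: [8.4, 5.2, -12.9]
gripper_width: 0.0128
t 6.07 world [ 0.5138 -0.1177  0.0586] tester [-0.0317 -0.0518  0.0586] F [  8.4   5.2 -12.9] w 0.0128
zaxis yaw 18.21 tester yaw 18.34 down [ 0.001  0.009 -1.   ]
shift [ 0.131  0.141 -0.031]
```

View pics/v5.png

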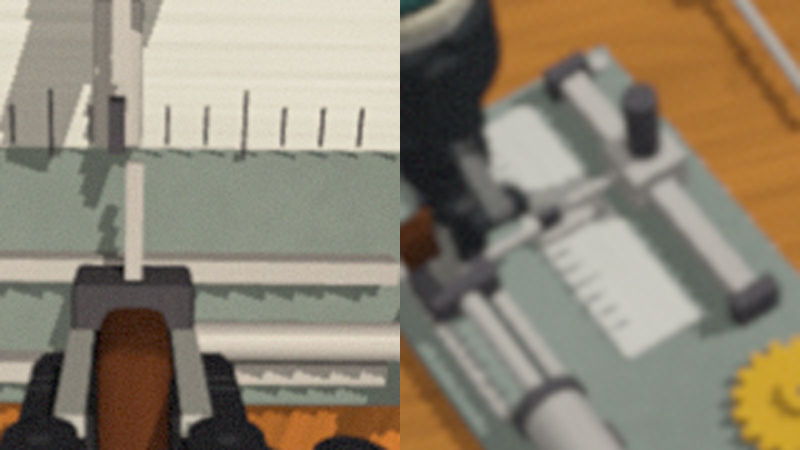

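```bash
python3 - <<'E'
from h import *
import pickle
im=cv2.imread("pics/w5.png").astype(int)
print("cols",list(range(232,264)))
for r in (104,110,116,122,128,132,136,140,144,150,158,166,180,190): print(r,im[r-1:r+2,232:264].mean((0,2)).round().astype(int).tolist())
print("w3 cols",list(range(240,264)))
im=cv2.imread("pics/w3.png").astype(int)
for r in (233,236,239,242,245,248,251,254,258,262): print(r,im[r-1:r+2,240:264].mean((0,2)).round().astype(int).tolist())
p=np.load("p.npy"); c=pickle.load(open("cw5.pkl","rb"))
for x in (-.0350,-.033,-.031): print(x,proj(c,tw(p,[[x,.011,.034],[x,.035,.034],[x,0,.034],[x,-.008,.034],[x,0.011,.016]])).round(1).tolist())
E
```

```text
cols [232, 233, 234, 235, 236, 237, 238, 239, 240, 241, 242, 243, 244, 245, 246, 247, 248, 249, 250, 251, 252, 253, 254, 255, 256, 257, 258, 259, 260, 261, 262, 263]
104 [149, 148, 149, 148, 146, 129, 121, 127, 125, 127, 123, 122, 144, 178, 193, 192, 190, 191, 193, 186, 152, 126, 126, 125, 114, 123, 143, 149, 149, 150, 151, 174]
110 [152, 152, 153, 153, 150, 129, 121, 126, 125, 126, 121, 122, 142, 178, 191, 192, 191, 192, 193, 188, 155, 131, 126, 121, 118, 141, 149, 150, 153, 179, 209, 220]
116 [146, 146, 147, 147, 143, 127, 120, 124, 126, 122, 122, 124, 143, 178, 189, 192, 192, 189, 191, 190, 187, 185, 186, 184, 165, 148, 151, 185, 210, 215, 214, 213]
122 [148, 145, 147, 147, 145, 126, 119, 124, 127, 123, 119, 130, 159, 185, 191, 190, 190, 191, 191, 189, 186, 185, 186, 179, 171, 201, 214, 215, 216, 214, 212, 215]
128 [148, 146, 147, 147, 145, 136, 153, 143, 126, 124, 122, 121, 142, 179, 191, 190, 191, 189, 192, 188, 189, 186, 184, 178, 171, 198, 214, 213, 213, 213, 212, 214]
132 [148, 154, 156, 156, 148, 127, 123, 125, 125, 124, 121, 126, 148, 174, 182, 186, 186, 187, 188, 188, 186,
[... 2234 characters left out ...]
, 121, 123, 116, 87, 67, 61, 76, 125, 173, 183, 177, 169, 191, 208, 210, 210, 208, 179]
254 [168, 166, 152, 123, 103, 112, 118, 124, 109, 90, 77, 72, 89, 137, 173, 180, 172, 149, 154, 167, 169, 172, 173, 169]
258 [128, 104, 96, 93, 92, 91, 93, 93, 89, 83, 78, 75, 82, 100, 126, 137, 136, 138, 139, 139, 138, 135, 138, 138]
262 [136, 117, 98, 93, 93, 92, 93, 112, 116, 103, 92, 89, 94, 117, 134, 137, 136, 138, 137, 138, 138, 139, 136, 136]
-0.035 [[246.0, 128.1], [245.7, 83.0], [246.2, 147.6], [246.3, 161.4], [246.6, 126.0]]
-0.033 [[249.6, 128.1], [249.4, 82.9], [249.7, 147.6], [249.7, 161.4], [249.8, 126.0]]
-0.031 [[253.1, 128.1], [253.1, 82.9], [253.2, 147.6], [253.2, 161.3], [253.0, 125.9]]
```

```bash
python3 st.py; python3 -m jog '[0,0,-0.11,0,255,0,0,-0.11,0,255,0,0,-0.11,0,255,0,0,-0.11,0,255,0,0,-0.11,0,255,0,0,-0.11,0,255,0,0,-0.11,0,255,0,0,-0.11,0,255]'
python3 st.py
cat > chk.py <<'E'
from h import *
im=eyes.camera("wrist"); print("t",arm.get_state()["t"]); cv2.imwrite("pics/w6.png",im); p=np.load("p.npy"); c=cal("wrist"); 
print(proj(c,tw(p,[[-.033,.011,.034],[-.033,-.008,.034],[-.032,-.008,.034]])).round(1).tolist())
im=im.astype(int); print(list(range(236,264)))
for r in range(102,192,6): print(r,im[r-1:r+2,236:264].mean((0,2)).round().astype(int).tolist())
E
python3 chk.py
```

```text
t 6.22 world [ 0.5142 -0.1176  0.0585] tester [-0.0313 -0.0517  0.0585] F [  8.1   5.1 -13.4] w 0.0129
zaxis yaw 18.23 tester yaw 18.34 down [ 0.001  0.009 -1.   ]
t: 6.88
eef_pos: [0.5129, -0.118, 0.0586]
ee_rot: [-1.331, 0.972, -0.97]
wrist_force: [9.5, 3.5, -14.3]
gripper_width: 0.0129
t 6.88 world [ 0.5129 -0.118   0.0586] tester [-0.0326 -0.0517  0.0586] F [  9.5   3.5 -14.3] w 0.0129
zaxis yaw 18.16 tester yaw 18.34 down [ 0.005  0.01  -1.   ]
t 6.9333
[[251.0, 128.1], [251.1, 161.4], [252.8, 161.4]]
[236, 237, 238, 239, 240, 241, 242, 243, 244, 245, 246, 247, 248, 249, 250, 251, 252, 253, 254, 255, 256, 257, 258, 259, 260, 261, 262, 263]
102 [154, 146, 127, 120, 123, 125, 125, 125, 121, 137, 173, 193, 192, 192, 190, 194, 190, 167, 138, 126, 120, 118, 129, 145, 151, 151, 150, 149]
108 [147, 144, 123, 116, 126, 127, 125, 122, 121, 134, 175, 193, 190, 191, 191, 195, 187, 160, 134, 126, 124, 119, 120, 141, 145, 145, 151, 184]
114 [153, 147, 130, 121, 124, 125, 124, 123, 121, 134, 175, 191, 191, 192, 190, 191, 192, 190, 188, 185, 183, 162, 140, 142, 158, 192, 214, 220]
120 [149, 14
[... 963 characters left out ...]
, 211, 212, 211]
162 [91, 92, 94, 93, 92, 94, 94, 94, 90, 90, 89, 90, 87, 86, 89, 94, 99, 117, 133, 134, 135, 134, 134, 129, 126, 124, 117, 113]
168 [93, 92, 93, 91, 93, 93, 92, 92, 103, 123, 134, 134, 132, 139, 175, 187, 188, 190, 186, 187, 179, 153, 139, 140, 138, 141, 139, 136]
174 [92, 94, 92, 96, 92, 96, 109, 129, 137, 136, 137, 137, 133, 143, 173, 187, 187, 186, 189, 187, 177, 150, 136, 136, 136, 137, 138, 138]
180 [91, 95, 96, 93, 98, 113, 126, 132, 132, 133, 137, 137, 136, 145, 173, 187, 188, 187, 186, 187, 175, 149, 138, 135, 136, 138, 139, 138]
186 [138, 138, 121, 102, 96, 94, 99, 94, 95, 105, 121, 133, 139, 145, 172, 187, 187, 189, 189, 184, 170, 148, 137, 136, 138, 138, 137, 137]
```

```bash
python3 -m jog '[0,0,-0.16,0,255,0,0,-0.16,0,255,0,0,-0.16,0,255,0,0,-0.16,0,255,0,0,-0.16,0,255,0,0,-0.16,0,255,0,0,-0.16,0,255,0,0,-0.16,0,255]' >/dev/null
python3 st.py; python3 chk.py | sed -n '1,6p;13,17p'
```

```text
t 7.6 world [ 0.5103 -0.1188  0.0586] tester [-0.0353 -0.0517  0.0586] F [  9.7   2.1 -14.2] w 0.013
zaxis yaw 18.11 tester yaw 18.34 down [ 0.01  0.01 -1.  ]
t 7.65
[[255.4, 128.1], [255.4, 161.4], [257.2, 161.4]]
[236, 237, 238, 239, 240, 241, 242, 243, 244, 245, 246, 247, 248, 249, 250, 251, 252, 253, 254, 255, 256, 257, 258, 259, 260, 261, 262, 263]
102 [152, 151, 153, 152, 153, 149, 131, 120, 123, 127, 127, 124, 122, 123, 142, 177, 192, 194, 193, 192, 193, 186, 153, 128, 123, 115, 118, 141]
108 [147, 146, 146, 146, 148, 145, 129, 119, 124, 125, 125, 125, 122, 125, 145, 177, 193, 192, 192, 191, 193, 176, 147, 126, 124, 118, 126, 139]
114 [150, 149, 152, 149, 151, 148, 129, 118, 126, 126, 126, 123, 124, 126, 152, 184, 192, 190, 189, 191, 191, 190, 189, 187, 183, 165, 139, 144]
156 [212, 213, 202, 175, 123, 104, 114, 122, 123, 124, 126, 121, 113, 94, 80, 81, 78, 78, 85, 124, 169, 184, 180, 179, 170, 170, 196, 208]
162 [129, 122, 104, 93, 95, 93, 93, 90, 95, 94, 93, 92, 93, 91, 92, 88, 86, 91, 90, 93, 103, 126, 139, 139, 134, 135, 130, 125]
168 [115, 100, 95, 95, 92, 92, 92, 93, 91, 93, 90, 93, 111, 145, 178, 186, 188, 187, 188, 184, 167, 146, 138, 137, 137, 138, 137, 139]
174 [130, 110, 97, 94, 92, 92, 93, 94, 92, 95, 119, 135, 134, 150, 179, 187, 189, 187, 188, 184, 171, 144, 136, 137, 137, 138, 136, 136]
180 [137, 132, 110, 95, 95, 92, 95, 96, 107, 118, 123, 132, 136, 149, 174, 187, 186, 187, 190, 183, 163, 144, 136, 134, 136, 136, 133, 136]
```

```bash
python3 - <<'E'
from h import *
for i in range(54): im=eyes.camera("wrist")
E
python3 st.py; python3 chk.py | sed -n '1,6p;13,17p'
```

```text
t 10.35 world [ 0.5103 -0.1188  0.0586] tester [-0.0354 -0.0517  0.0586] F [  9.9   3.7 -15.5] w 0.0127
zaxis yaw 18.11 tester yaw 18.34 down [ 0.01  0.01 -1.  ]
t 10.4
[[255.4, 128.1], [255.4, 161.4], [257.2, 161.4]]
[236, 237, 238, 239, 240, 241, 242, 243, 244, 245, 246, 247, 248, 249, 250, 251, 252, 253, 254, 255, 256, 257, 258, 259, 260, 261, 262, 263]
102 [150, 149, 153, 152, 153, 150, 131, 123, 124, 126, 123, 124, 124, 123, 142, 178, 192, 192, 190, 188, 192, 188, 152, 129, 124, 114, 115, 142]
108 [148, 146, 146, 149, 149, 140, 128, 120, 120, 127, 127, 121, 122, 130, 149, 181, 194, 192, 190, 191, 190, 179, 144, 128, 125, 116, 124, 139]
114 [151, 151, 149, 151, 151, 148, 128, 119, 124, 125, 126, 121, 121, 127, 154, 183, 192, 192, 191, 191, 192, 190, 187, 185, 183, 167, 136, 143]
156 [213, 210, 202, 176, 121, 106, 115, 123, 126, 125, 123, 121, 114, 95, 79, 79, 80, 78, 85, 126, 169, 181, 180, 178, 171, 172, 197, 210]
162 [129, 123, 103, 92, 91, 92, 93, 92, 94, 94, 93, 94, 94, 92, 91, 85, 90, 89, 92, 93, 103, 123, 138, 136, 138, 133, 130, 126]
168 [118, 101, 93, 93, 91, 91, 92, 90, 93, 91, 91, 89, 111, 144, 177, 188, 185, 188, 189, 187, 167, 147, 135, 137, 139, 138, 138, 138]
174 [133, 110, 91, 96, 93, 94, 94, 94, 90, 98, 120, 134, 136, 148, 178, 187, 187, 186, 189, 184, 168, 146, 135, 137, 139, 137, 137, 137]
180 [138, 132, 109, 96, 93, 93, 93, 96, 106, 118, 123, 133, 136, 149, 174, 188, 187, 185, 188, 185, 165, 144, 136, 135, 136, 138, 135, 134]
```

Nothing moved during the 2.7 s hold, so I am handing in.

```bash
python3 -c "from station import hand_in; print(hand_in())"
```

```text
the job is handed in; nothing more can be done
None
```

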